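# Put the office stamp away in its snap-shut case

### The arm

A 7-joint arm with a two-finger parallel gripper is mounted at the origin on the work surface. World frame = base frame: x ahead of the robot, y to its left, z up, the work surface at z = 0. Lengths are in m, angles in rad, forces in N, time in s.
With the tool pointing down it reaches from about 0.35 to 0.775 m from the base axis. Payload 3.1 kg.
Tool frame: the origin (TCP) lies midway between the tips of the shut fingers; the grasp point (between the pads) lies 19 mm behind it; y points along the fingers, x is the direction in which the jaws open and shut, and the axes are right-handed (so a half turn about y gives the same grasp; the last joint's range is limited). The gripper opens to 85 mm and grips with 20 to 120 N. Pads are 22 mm wide; open, the fingers measure 114 mm over their backs; the gripper's body (76 mm by 85 mm) begins 54 mm behind the grasp point. The pads swing forward as they close: fully open they stand 13 mm farther back than shut.
Start: joints at [1.118, 0.311, 0.014, 1.512, -0.004, 1.319, -0.027], TCP at [0.22, -0.504, 0.202] pointing down, gripper open.
Joint ranges: [-2.7, 2.7], [-0.3, 1.91], [-1.27, 1.3], [0.12, 2.57], [-1.44, 4.58], [0.2, 2.03], [-3.05, 3.05]. Speed limits (rad/s): [2.79, 2.79, 3.14, 3.14, 3.14, 3.14, 3.14].

### API

Orientations are given as a unit quaternion [x, y, z, w].
In Python, from bench import sense, read_camera, close_job gives the robot as it stands.
- The arm moves only by the shell command python3 -m handwheel 'ROWS'. ROWS is a JSON object of lists of equal length, an entry for each row: "travel": the shift along the world's x, y, z in units of 0.8 m (1.0 is 0.8 m), a list of three; "rotation": the turn, a rotation vector about the world's x, y, z in units of 1.5 rad (1.0 is 1.5 rad), a list of three; "claw": the gripper command: -1 is shut, 1 is fully open, values between are in proportion. A call has 1 to 8 rows; each row is the pose to reach, as a shift and turn from the pose commanded when the call began; what a row does not reach only later rows make up. A row lasts 1/10 s, in which the tool goes at most 50 mm and 8.59 degrees, less where a joint would pass 70% of its speed; a pose out of reach is approached as far as the arm can. A call with a number of a shift or a turn outside -1 to 1 is refused whole. A call with a gripper value outside its range is refused whole. The fingers move at their own pace and stop on an object; the grip force is fixed at half the most. Time passes only in rows, so rows that repeat a pose let the fingers close. It gives the time, the measured TCP pose, the force and the opening at its end, in the units of the state.
- sense(): the state, without advancing time (a new reading comes with each control period).
- read_camera(name): name is "scene" or "top"; returns a dict with "image" (420x560x3 uint8, red, green, blue), "K" (3x3 intrinsics, pixels), "world_to_cam" (4x4, takes a point from world to camera coordinates). Camera axes: x right, y down, z forward; pixel columns grow to the right and rows downward; lengths in m; the calibration is good to about 2 mm. A picture is of the moment at which its call begins. There is no depth.
- close_job(): hands the job in, once; it reports no verdict.
The state is a dict: "clock": time; "joint_positions": joint angles; "joint_vel": joint speeds; "joint_efforts": joint torques, N m; "eef_pos": TCP position; "orientation": TCP orientation; "wrist_force": force on the tool from outside, world axes, zero at the start; "torque": the same for the moment, N m; "opening": finger opening in m.
Only numpy, scipy, OpenCV 4.12 (cv2) and the standard library are available. Lean on these libraries where they do the work, as an engineer would, in place of code of your own. Each camera call takes 0.05 s, during which the arm holds its last target. There are 200 camera calls.

### The job

Lift the standing hand stamp straight up out of its low stand, lay it down on its side on the bare desk and let go of it. Then take it again across its handle, lay it flat in the open case, fold the case's lid down and press the lid's free front edge until it snaps past the spring catch and stays fully shut. Leave the mouse, the phone and the cup where they are.

Things in the scene. Friction and masses are not known exactly. Their poses are not given: they have to be found in the camera images.
- stamp_center (a point): Centre of the loose hand stamp (80 g, 82 mm tall), 41 mm above its underside, in mid-handle. Own z: along the handle from base to knob (up at the start); own y: the base's long side. Base: black block 24 (x) by 50 (y) by 18 mm tall; on it a round wooden handle 20 mm across, 44 mm long. Centre of mass 10 mm below this point. Lying level on its side, this point is 12 mm over the desk.
- stamp_knob (a point): Middle of the stamp's square wooden knob, 24 by 24 by 20 mm tall (flat sides, rounded edges), 31 mm above stamp_center; axes as there. Laid over about the long edge of its base the stamp rests level on base and knob and does not roll; leaned over 30 degrees or more on that edge and let go, it falls on its side.
- stand: Low black tray fixed to the desk in which the stamp stands upright: 42 (x) by 68 mm (y), inner floor 5 mm and rim 12 mm above the desk, walls 6 mm; the stamp's base has 3 mm play all round. Origin: centre of the underside.
- case: Grey plastic case fixed to the desk. Origin: centre of its underside; own +x to the hinge, -x to the catch. Open shell 112 (x) by 122 (y) by 42 mm high, walls and floor 5 mm: inside 102 by 112 mm, 37 mm deep. A steel spring catch 32 mm wide, 44 mm high, stands in front of the middle of the -x side, up to 20 mm out. The stamp goes in lying level, as on the desk, handle along x or y.
- lid_hinge (a point): Middle of the lid's hinge line, which runs along the case's y: 56 mm to +x of the case's origin, 42.5 mm above the desk. Turns with the lid.
- lid_edge (a point): Middle of the lid's free edge on its outer face (upper when shut), 118 mm from the hinge; axes as the case's when shut. Lid: flat plate 118 by 122 by 5 mm, inner face in the hinge's plane; a lip 36 mm wide with a bead hangs 14 mm below the inner face at the free edge and snaps under the catch.
- lid (a joint): Lid angle, rad: 0 fully shut and caught, 1.57 upright, more leans back away from the case; stop at 2.2. Stiff hinge: the lid stays where it is left; about 1 N at the free edge moves it. The lip meets the catch near 0.09; there 6 to 12 N down at the free edge push it past and it snaps to 0, a hard stop. Merely resting on the catch it stays above 0.05.
- mouse: Bystander: loose black computer mouse 105 by 60 by 33 mm; origin at the centre of its underside.
- phone: Bystander: loose dark mobile phone 75 by 155 by 9 mm lying flat; origin at the centre of its underside.
- cup: Bystander: loose clear plastic cup, 68 mm across the rim, 85 mm tall, upright; origin at the centre of its underside.
Not all that is in view belongs to the job. There is more than one size of the case; the one meant has the size given above. What is shaped like the stand but orange is not meant.

How it is judged:
By the outcome, as a careful person would: the job done as asked, in the order asked, and still so for the second after the job is handed in, with the robot touching nothing.
It also fails if it takes over 61 s, if anything falls off the work surface, if the arm or the gripper's body presses on something with over 40 N, if the wrist force passes 120 N, or if a joint passes its speed limit or range.

## Working session

There is one attempt and no reset: what is moved stays moved. The work goes in short steps, Python scripts to look and compute and a shell command to move; the robot and the scene stay as the last step left them, time stands still between calls to the robot, and variables do not carry over. Pictures are saved under pics/ and viewed, about 8 in all and at most 12, crops included, and the job is handed in when it is done.

```bash
mkdir -p pics
cat > h.py <<'E'
import numpy as np, cv2
from bench import sense, read_camera
def snap(n,f):
    c=read_camera(n); cv2.imwrite(f,c["image"][:,:,::-1]); np.savez(f[:-4]+'.npz',**{k:np.array(v) for k,v in c.items()}); return c
def ray(c,u,v):
    T=np.array(c["world_to_cam"]); R=T[:3,:3]; o=-R.T@T[:3,3]
    d=R.T@np.linalg.inv(c["K"])@[u,v,1]; return o,d/np.linalg.norm(d)
def onz(c,u,v,z):
    o,d=ray(c,u,v); return o+d*(z-o[2])/d[2]
def tri(c1,p1,c2,p2):
    o,d=ray(c1,*p1); q,e=ray(c2,*p2); s=np.linalg.lstsq(np.c_[d,-e],q-o,rcond=None)[0]
    a=o+d*s[0]; b=q+e*s[1]; return (a+b)/2, np.linalg.norm(a-b)
def proj(c,p):
    T=np.array(c["world_to_cam"]); q=np.array(c["K"])@(T[:3,:3]@np.array(p)+T[:3,3]); return q[:2]/q[2]
E
python3 - <<'E'
from h import *
a=snap("scene","pics/s0.png"); b=snap("top","pics/t0.png")
for c in(a,b): print(ray(c,280,210),c["K"][0][0])
s=sense(); print(s)
E
```

```text
(array([ 1.65945592, -0.10495212,  0.86864445]), array([-0.83449733,  0.07225242, -0.54625433])) 511.16483791788625
(array([0.3923339 , 0.01652736, 1.20071824]), array([ 7.83820667e-02, -7.05078688e-04, -9.96923144e-01])) 495.8269763922012
{'clock': 0.1, 'joint_positions': array([ 1.11824438,  0.31165415,  0.01396503,  1.51290402, -0.0044192 ,
        1.3192253 , -0.02718984]), 'joint_vel': array([-0.00019281, -0.0028051 , -0.00154029, -0.0030269 , -0.00061334,
        0.00147002,  0.00125955]), 'joint_efforts': array([ 9.86835839e-04, -3.80855119e+01,  1.46639091e-01, -2.31240463e+01,
        1.22390123e-02,  8.13988969e-03,  4.66533265e-06]), 'eef_pos': array([ 0.21940307, -0.50354611,  0.20052212]), 'orientation': array([-0.59110022,  0.38811344, -0.38681193,  0.59189949]), 'wrist_force': array([-0.35750644,  0.69855145,  0.06813656]), 'torque': array([ 0.019766  , -0.00470113,  0.0388433 ]), 'opening': 0.08586812007589323}
```

View pics/s0.png

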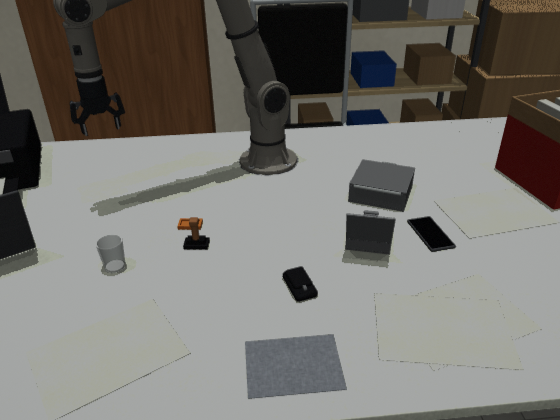

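View pics/t0.png

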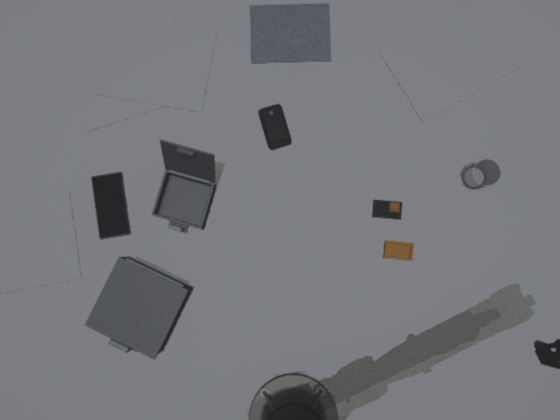

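The scene view shows the stamp at about (196,235), the orange decoy at (190,223), and the open case with its lid up at (368,235). In the top view the stamp is at (388,209) and the case at (185,200), with its catch towards the robot at (178,226). The lid is at (188,160). I'll zoom in on these.

Run:
```python
import cv2,numpy as np
s=cv2.imread('pics/s0.png');t=cv2.imread('pics/t0.png')
f=lambda i,u,v,w,h,k:cv2.convertScaleAbs(cv2.resize(i[v:v+h,u:u+w],None,fx=k,fy=k,interpolation=cv2.INTER_CUBIC),alpha=1.5)
A=f(t,140,135,100,100,4); B=f(s,330,200,80,80,5); C=f(t,360,185,80,40,5)[:200,:400]; D=f(s,160,210,80,40,5)
cv2.imwrite('pics/z0.png',np.vstack([np.hstack([A,B]),np.hstack([C,D])]))
```

```text
(no output)
```

View pics/z0.png

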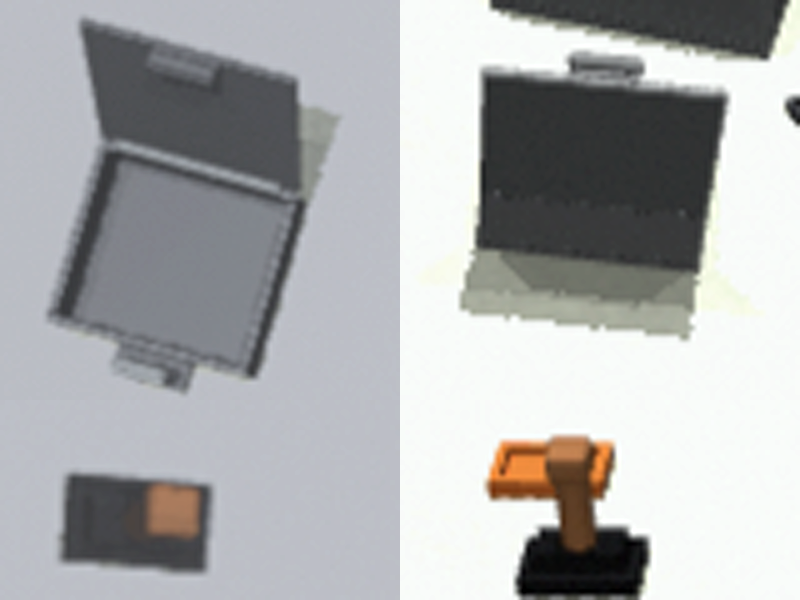

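Run:
```python
from h import *
a=dict(np.load('pics/s0.npz'));b=dict(np.load('pics/t0.npz'))
np.set_printoptions(precision=4,suppress=True)
def rect(im,box,fn):
    u,v,w,h=box; m=fn(im[v:v+h,u:u+w].astype(int)).astype(np.uint8)
    n,l,st,ce=cv2.connectedComponentsWithStats(m); k=1+np.argmax(st[1:,4])
    p=np.argwhere(l==k)[:,::-1].astype(np.float32)
    r=cv2.minAreaRect(p); return np.array(r[0])+[u,v],r,p+[u,v]
wood=lambda i:(i[...,0]-i[...,2]>40)
dark=lambda i:(i.max(-1)<75)
kt,r,p=rect(b["image"],(384,198,20,22),wood); print('knob top px',kt,p.mean(0),p.min(0),p.max(0),r[1:])
ks,r,ps=rect(a["image"],(186,217,18,26),wood); print('scene',p.mean(0),ps.min(0),ps.max(0))
for v in range(int(ps[:,1].min()),int(ps[:,1].max())+1):
    q=ps[ps[:,1]==v]; print(v,q[:,0].min(),q[:,0].max(),end=' | ')
print()
st,r,p2=rect(b["image"],(366,195,40,30),lambda i:(i.max(-1)<75)|wood(i)); print('stand',st,r[1:])
for z in(.012,): print(onz(b,*st,z),[onz(b,*q,z) for q in cv2.boxPoints((tuple(st),(r[1][0]+1,r[1][1]+1),r[2]))])
top_u=(ps[:,0].min()+ps[:,0].max())/2
# knob top face centre: blob top-edge center
for z in(.087,): print('knob top',onz(b,*kt,z),onz(b,*p.mean(0),z)); print('proj in scene', proj(a,onz(b,*kt,z)), proj(a,onz(b,*kt,z)-[0,0,.02]))
R=[onz(b,*q,.042) for q in((152.5,214.5),(204.25,229),(215.5,185),(166.25,171.25))]
R=np.array(R);print('rim',R,[np.linalg.norm(R[i]-R[i-1]) for i in range(4)],R.mean(0))
print('lidR',tri(a,(346.6,214),b,(214.5,154.5)));print('lidL',tri(a,(395,219),b,(160.5,140)))
```

```text
knob top px [394. 206.] [394.2609 206.3043] [390. 202.] [398. 210.] ((8.0, 8.0), 90.0)
scene [394.2609 206.3043] [186. 217.] [202. 229.]
217 191.0 196.0 | 218 186.0 202.0 | 219 186.0 202.0 | 220 186.0 201.0 | 221 186.0 201.0 | 222 186.0 201.0 | 223 186.0 201.0 | 224 186.0 200.0 | 225 186.0 200.0 | 226 186.0 200.0 | 227 186.0 200.0 | 228 186.0 199.0 | 229 187.0 199.0 | 
stand [386.6241 209.0103] ((28.318510055541992, 17.024324417114258), 4.763641834259033)
[ 0.4814 -0.2408  0.012 ] [array([ 0.4637, -0.203 ,  0.012 ]), array([ 0.5069, -0.2085,  0.012 ]), array([ 0.4991, -0.2786,  0.012 ]), array([ 0.456 , -0.2729,  0.012 ])]
knob top [ 0.4821 -0.2415  0.087 ] [ 0.4814 -0.242   0.087 ]
proj in scene [193.4129 219.1105] [194.2043 225.1073]
rim [[0.4808 0.3144 0.042 ]
 [0.4436 0.1938 0.042 ]
 [0.5465 0.1659 0.042 ]
 [0.5822 0.2816 0.042 ]] [np.float64(0.10663301891126531), np.float64(0.1262754399819663), np.float64(0.106544332831023), np.float64(0.12108598347887563)] [0.5133 0.2389 0.042 ]
lidR (array([0.5986, 0.1548, 0.1487]), np.float64(0.00294660557364339))
lidL (array([0.6336, 0.2706, 0.1474]), np.float64(0.0022166622056737483))
```

```bash
cat >> h.py <<'E'
from scipy.spatial.transform import Rotation as Ro
np.set_printoptions(precision=4,suppress=True)
def plan(pos,jaw,point=(0,0,-1)):
    """units for a move from the measured pose to TCP pos, jaw axis (sign free), finger direction"""
    s=sense(); R0=Ro.from_quat(s["orientation"]); y=np.array(point,float); y/=np.linalg.norm(y)
    best=None
    for sg in(1,-1):
        x=sg*np.array(jaw,float); x-=y*(x@y); x/=np.linalg.norm(x)
        R=Ro.from_matrix(np.c_[x,y,np.cross(x,y)]); rv=(R*R0.inv()).as_rotvec()
        if best is None or np.linalg.norm(rv)<np.linalg.norm(best): best=rv
    d=(np.array(pos)-s["eef_pos"])
    print('travel',np.round(d/.8,4),'rot',np.round(best/1.5,4),'| eef',s["eef_pos"],'F',s["wrist_force"],'open',round(s["opening"],4),'t',s["clock"])
E
python3 - <<'E'
from h import *
a=dict(np.load('pics/s0.npz'));b=dict(np.load('pics/t0.npz'))
print('knob top tri',tri(a,(194.2,218.8),b,(394.2,206.2)))
j=np.array([np.sin(np.radians(6)),np.cos(np.radians(6)),0])
plan((.4815,-.241,.16),j); plan((.4815,-.241,.058),j); print(Ro.from_quat(sense()["orientation"]).as_matrix())
E
```

```text
knob top tri (array([ 0.4816, -0.2405,  0.0878]), np.float64(0.0024208486511522326))
travel [ 0.3276  0.3282 -0.0507] rot [-0.0014 -0.0003 -0.3438] | eef [ 0.2194 -0.5035  0.2005] F [-0.3575  0.6986  0.0681] open 0.0859 t 0.1
travel [ 0.3276  0.3282 -0.1782] rot [-0.0014 -0.0003 -0.3438] | eef [ 0.2194 -0.5035  0.2005] F [-0.3575  0.6986  0.0681] open 0.0859 t 0.1
[[ 0.3995 -0.0009  0.9167]
 [-0.9167  0.002   0.3995]
 [-0.0022 -1.     -0.0001]]
```

```bash
python3 -m handwheel '{"travel":[[0.3276,0.3282,-0.03],[0.3276,0.3282,-0.03],[0.3276,0.3282,-0.03],[0.3276,0.3282,-0.03],[0.3276,0.3282,-0.03],[0.3276,0.3282,-0.03],[0.3276,0.3282,-0.03],[0.3276,0.3282,-0.03]],"rotation":[[0,0,-0.344],[0,0,-0.344],[0,0,-0.344],[0,0,-0.344],[0,0,-0.344],[0,0,-0.344],[0,0,-0.344],[0,0,-0.344]],"claw":[1,1,1,1,1,1,1,1]}'
python3 - <<'E'
from h import *
j=np.array([np.sin(np.radians(6)),np.cos(np.radians(6)),0])
plan((.4815,-.241,.058),j)
E
```

```text
clock: 0.9
eef_pos: [0.4838, -0.2375, 0.1769]
orientation: [-0.474, 0.525, -0.524, 0.475]
wrist_force: [0.4, 0.2, -0.4]
opening: 0.0851
travel [-0.0029 -0.0043 -0.1486] rot [-0.0014  0.0001 -0.0025] | eef [ 0.4838 -0.2375  0.1769] F [ 0.3824  0.1655 -0.3564] open 0.0851 t 0.9
```

```bash
python3 -m handwheel '{"travel":[[-0.0007,0.0005,-0.05],[-0.0007,0.0005,-0.1],[-0.0007,0.0005,-0.148],[-0.0007,0.0005,-0.148],[-0.0007,0.0005,-0.148]],"rotation":[[0,0,0],[0,0,0],[0,0,0],[0,0,0],[0,0,0]],"claw":[1,1,1,1,1]}'
python3 - <<'E'
from h import *
j=np.array([np.sin(np.radians(6)),np.cos(np.radians(6)),0])
plan((.4815,-.241,.058),j)
E
```

```text
clock: 1.4
eef_pos: [0.4808, -0.2411, 0.059]
orientation: [-0.473, 0.526, -0.525, 0.473]
wrist_force: [-0.1, -0.4, 0.4]
opening: 0.0853
travel [ 0.0008  0.0001 -0.0013] rot [-0.0005 -0.0009  0.0003] | eef [ 0.4808 -0.2411  0.059 ] F [-0.0588 -0.4021  0.4303] open 0.0853 t 1.4
```

Well aligned. Next I'll close the gripper, then lift straight up.

```bash
python3 -m handwheel '{"travel":[[0,0,0],[0,0,0],[0,0,0],[0,0,0],[0,0,0],[0,0,0],[0,0,0],[0,0,0]],"rotation":[[0,0,0],[0,0,0],[0,0,0],[0,0,0],[0,0,0],[0,0,0],[0,0,0],[0,0,0]],"claw":[-1,-1,-1,-1,-1,-1,-1,-1]}'
python3 -m handwheel '{"travel":[[0,0,0.03],[0,0,0.06],[0,0,0.09],[0,0,0.12],[0,0,0.12],[0,0,0.12]],"rotation":[[0,0,0],[0,0,0],[0,0,0],[0,0,0],[0,0,0],[0,0,0]],"claw":[-1,-1,-1,-1,-1,-1]}'
python3 - <<'E'
from h import *
a=snap("scene","pics/s1.png"); b=snap("top","pics/t1.png")
f=lambda i,u,v,w,h,k:cv2.convertScaleAbs(cv2.resize(i[v:v+h,u:u+w,::-1],None,fx=k,fy=k,interpolation=cv2.INTER_CUBIC),alpha=1.3)
cv2.imwrite('pics/z1.png',f(a["image"],130,120,130,150,4))
th=np.radians(45)
# tilt: fingers point outward (+stamp x), jaw unchanged
j=np.array([np.sin(np.radians(6)),np.cos(np.radians(6)),0]); x=np.array([j[1],-j[0],0])
plan((.48,-.11,.155),j,x*np.sin(th)-np.array([0,0,np.cos(th)]))
E
```

```text
clock: 2.2
eef_pos: [0.4811, -0.2413, 0.059]
orientation: [-0.473, 0.526, -0.526, 0.473]
wrist_force: [-0.0, -0.3, -0.1]
opening: -0.0
clock: 2.8
eef_pos: [0.4813, -0.2413, 0.1553]
orientation: [0.473, -0.525, 0.526, -0.473]
wrist_force: [-1.0, -0.6, -0.8]
opening: 0.0
travel [-0.0003  0.1636  0.0015] rot [-0.0555 -0.5223  0.0001] | eef [ 0.4802 -0.2409  0.1538] F [-0.1724  1.167  -0.3206] open 0.0002 t 2.9
```

View pics/z1.png

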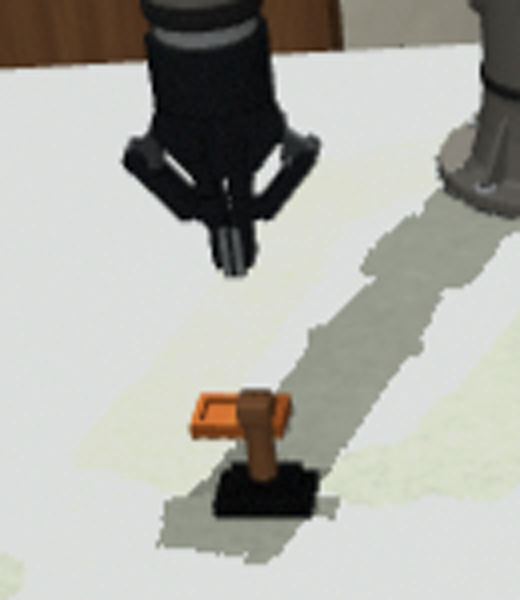

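The jaws shut on nothing: opening is 0 and the stamp is still standing, with its knob at about (193.5,221). I'll check where the fingertips at about (188,188) project, compared with the reported TCP.

Run:
```python
from h import *
a=dict(np.load('pics/s1.npz'));b=dict(np.load('pics/t1.npz'))
p=sense()["eef_pos"]; print(p,proj(a,p),proj(b,p))
for q in([.4815,-.2405,.087],[.4815,-.2405,.067]): print(proj(a,q),proj(b,q))
f=lambda i,u,v,w,h,k:cv2.convertScaleAbs(cv2.resize(i[v:v+h,u:u+w,::-1],None,fx=k,fy=k,interpolation=cv2.INTER_CUBIC),alpha=1.8)
b0=dict(np.load('pics/t0.npz'));a0=dict(np.load('pics/s0.npz'))
cv2.imwrite('pics/z2.png',np.hstack([f(b["image"],360,180,70,110,5),f(a["image"],165,165,70,110,5)]))
```

```text
[ 0.4802 -0.2409  0.1538] [190.9418 197.9991] [400.9248 204.1772]
[193.7841 218.9586] [393.5779 206.2889]
[194.5723 224.9541] [391.6014 207.0369]
```

View pics/z2.png

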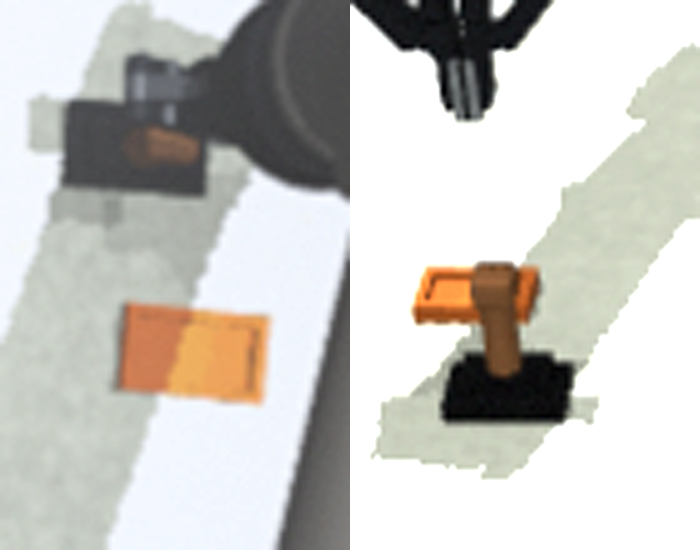

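Run:
```python
from h import *
a=dict(np.load('pics/s1.npz'));b=dict(np.load('pics/t1.npz'))
print(tri(a,(188.6,187.5),b,(390,199)),tri(a,(188.6,187.5),b,(392,197)))
print('base',proj(a,[0,0,0]),proj(b,[0,0,0]))
s=[.2194,-.5035,.2005]; print('start TCP',proj(a,s),proj(b,s))
print(sense()["joint_positions"],sense()["eef_pos"])
f=lambda i,u,v,w,h,k:cv2.convertScaleAbs(cv2.resize(i[v:v+h,u:u+w,::-1],None,fx=k,fy=k,interpolation=cv2.INTER_CUBIC),alpha=1.8)
b0=dict(np.load('pics/t0.npz'));a0=dict(np.load('pics/s0.npz'))
cv2.imwrite('pics/z3.png',np.hstack([f(b0["image"],480,300,80,90,5),f(a0["image"],60,80,80,90,5)]))
```

```text
(array([ 0.4888, -0.2269,  0.1879]), np.float64(0.03179707359222892)) (array([ 0.4925, -0.2285,  0.1904]), np.float64(0.027647425125534315))
base [268.4914 160.7747] [292.1713 416.8886]
start TCP [105.4202 145.064 ] [545.2698 329.573 ]
[ 0.5331  0.3232 -0.1291  1.6172  0.0437  1.2067 -1.281 ] [ 0.4802 -0.2409  0.1538]
```

View pics/z3.png

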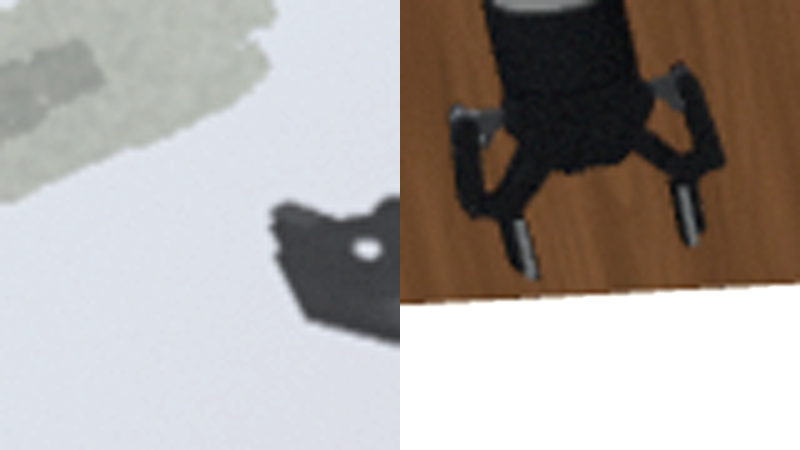

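Run:
```python
from h import *
a=dict(np.load('pics/s1.npz'));b=dict(np.load('pics/t1.npz'))
print('knuckle',tri(a,(205.8,157),b,(391.4,196.4)))
for z in(.154,.18,.23,.3,.35,.4): print(z,proj(a,[.4802,-.2409,z]),proj(b,[.4802,-.2409,z]))
# what z along the tool axis / x offset would put tip at scene pixel
o,d=ray(a,188.6,188.6)
for x in(.43,.44,.46,.48,.5): print(o+d*(x-o[0])/d[0])
R=Ro.from_quat(sense()["orientation"]).as_matrix(); print(R)
cv2.imwrite('pics/z4.png',cv2.convertScaleAbs(cv2.resize(b["image"][140:300,340:500,::-1],None,fx=3.7,fy=3.7,interpolation=cv2.INTER_CUBIC),alpha=2.2))
```

```text
knuckle (array([ 0.4851, -0.1917,  0.2758]), np.float64(0.00401014095935661))
0.154 [190.9235 197.923 ] [400.9627 204.1821]
0.18 [189.8222 189.5528] [404.001  203.0497]
0.23 [187.6372 172.947 ] [410.2974 200.7029]
0.3 [184.4209 148.5027] [420.2756 196.9839]
0.35 [182.0027 130.1246] [428.3983 193.9565]
0.4 [179.4762 110.9231] [437.5246 190.5549]
[ 0.43   -0.2497  0.154 ]
[ 0.44   -0.2485  0.1598]
[ 0.46   -0.2461  0.1714]
[ 0.48   -0.2438  0.183 ]
[ 0.5    -0.2414  0.1946]
[[-0.105  -0.0024  0.9945]
 [-0.9945  0.0011 -0.105 ]
 [-0.0008 -1.     -0.0025]]
```

View pics/z4.png

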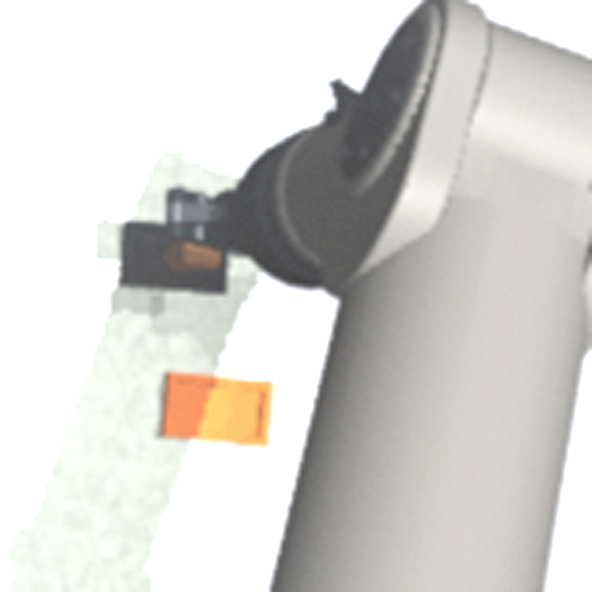

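The knuckle triangulates to x=0.485, z=0.276. So x and y agree with the reported pose, but the real fingertips sit about 27 mm higher than reported. The first close therefore passed above the knob. I'll retry with a reported z of about 0.032, which stays clear of everything under either reading.

```bash
python3 -m handwheel '{"travel":[[0,0,0],[0,0,0],[0,0,0],[0,0,0],[0,0,-0.05],[0,0,-0.09],[0,0,-0.12],[0,0,-0.12]],"rotation":[[0,0,0],[0,0,0],[0,0,0],[0,0,0],[0,0,0],[0,0,0],[0,0,0],[0,0,0]],"claw":[1,1,1,1,1,1,1,1]}'
python3 -m handwheel '{"travel":[[0.001,0.0015,-0.01],[0.001,0.0015,-0.02],[0.001,0.0015,-0.03],[0.001,0.0015,-0.034],[0.001,0.0015,-0.034]],"rotation":[[0,0,0],[0,0,0],[0,0,0],[0,0,0],[0,0,0]],"claw":[1,1,1,1,1]}'
```

```text
clock: 3.7
eef_pos: [0.4777, -0.2398, 0.0554]
orientation: [-0.474, 0.528, -0.523, 0.472]
wrist_force: [-0.9, 0.3, 0.2]
opening: 0.0854
clock: 4.2
eef_pos: [0.4817, -0.24, 0.0316]
orientation: [-0.473, 0.526, -0.525, 0.473]
wrist_force: [0.1, 0.6, 0.3]
opening: 0.0853
```

```bash
python3 -m handwheel '{"travel":[[0,0,0],[0,0,0],[0,0,0],[0,0,0],[0,0,0],[0,0,0],[0,0,0],[0,0,0]],"rotation":[[0,0,0],[0,0,0],[0,0,0],[0,0,0],[0,0,0],[0,0,0],[0,0,0],[0,0,0]],"claw":[-1,-1,-1,-1,-1,-1,-1,-1]}'
```

```text
clock: 5.0
eef_pos: [0.4823, -0.2404, 0.0323]
orientation: [0.473, -0.525, 0.526, -0.473]
wrist_force: [-0.8, 0.1, 2.3]
opening: 0.0235
```

Opening is 23.5 mm, so the knob is held. Now I'll lift it and look.

```bash
python3 -m handwheel '{"travel":[[0,0,0.025],[0,0,0.05],[0,0,0.08],[0,0,0.11],[0,0,0.14],[0,0,0.14],[0,0,0.14],[0,0,0.14]],"rotation":[[0,0,0],[0,0,0],[0,0,0],[0,0,0],[0,0,0],[0,0,0],[0,0,0],[0,0,0]],"claw":[-1,-1,-1,-1,-1,-1,-1,-1]}'
python3 - <<'E'
from h import *
a=snap("scene","pics/s2.png")
f=lambda i,u,v,w,h,k:cv2.convertScaleAbs(cv2.resize(i[v:v+h,u:u+w,::-1],None,fx=k,fy=k,interpolation=cv2.INTER_CUBIC),alpha=1.5)
cv2.imwrite('pics/z5.png',f(a["image"],130,130,120,120,4))
th=np.radians(45)
j=np.array([np.sin(np.radians(6)),np.cos(np.radians(6)),0]); x=np.array([j[1],-j[0],0])
plan((.48,-.11,.145),j,x*np.sin(th)-np.array([0,0,np.cos(th)]))
p=sense()["eef_pos"];
for dz in(0,.027,-.0,-.036): print(dz,proj(a,p+[0,0,dz]))
E
```

```text
clock: 5.8
eef_pos: [0.4807, -0.2395, 0.1422]
orientation: [-0.474, 0.527, -0.524, 0.473]
wrist_force: [-0.5, 0.9, 0.2]
opening: 0.0229
travel [-0.0009  0.1618  0.0036] rot [-0.0559 -0.523  -0.0001] | eef [ 0.4807 -0.2395  0.1421] F [ 0.0358 -0.4086 -0.5203] open 0.023 t 5.85
0 [191.9526 201.758 ]
0.027 [190.825  193.1444]
-0.0 [191.9526 201.758 ]
-0.036 [193.4186 212.9564]
```

View pics/z5.png

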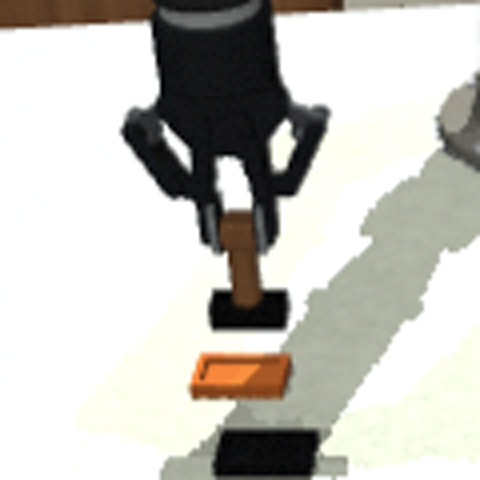

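The stamp is clear of the stand and held squarely by its knob, with the base at about (250,310) in the crop. Now I'll carry it to the bare desk and tilt it 45°.

```bash
python3 -m handwheel '{"travel":[[0,0.04,0],[0,0.08,0],[0,0.12,0],[0,0.162,0],[0,0.162,0],[0,0.162,0],[0,0.162,0],[0,0.162,0]],"rotation":[[0,0,0],[0,0,0],[-0.01,-0.1,0],[-0.02,-0.19,0],[-0.031,-0.28,0],[-0.04,-0.37,0],[-0.048,-0.455,0],[-0.056,-0.523,0]],"claw":[-1,-1,-1,-1,-1,-1,-1,-1]}'
python3 -m handwheel '{"travel":[[0,0,0],[0,0,-0.03],[0,0,-0.06],[0,0,-0.09],[0,0,-0.12],[0,0,-0.12],[0,0,-0.12]],"rotation":[[0,0,0],[0,0,0],[0,0,0],[0,0,0],[0,0,0],[0,0,0],[0,0,0]],"claw":[-1,-1,-1,-1,-1,-1,-1]}'
python3 - <<'E'
from h import *
a=snap("scene","pics/s3.png");b=snap("top","pics/t3.png")
f=lambda i,u,v,w,h,k:cv2.convertScaleAbs(cv2.resize(i[v:v+h,u:u+w,::-1],None,fx=k,fy=k,interpolation=cv2.INTER_CUBIC),alpha=1.5)
cv2.imwrite('pics/z6.png',np.hstack([f(a["image"],190,130,100,120,4),f(b["image"],290,150,100,120,4)]))
s=sense();print(s["eef_pos"],s["wrist_force"]); print(Ro.from_quat(s["orientation"]).as_matrix())
E
```

```text
clock: 6.65
eef_pos: [0.4795, -0.0966, 0.1399]
orientation: [0.285, -0.325, 0.66, -0.615]
wrist_force: [-0.2, 1.2, -1.5]
opening: 0.0226
clock: 7.35
eef_pos: [0.481, -0.1103, 0.0749]
orientation: [0.291, -0.339, 0.65, -0.615]
wrist_force: [-0.1, 0.5, -0.7]
opening: 0.0233
[ 0.4823 -0.107   0.0758] [0.8895 1.0039 0.0708]
[[-0.0669  0.6039  0.7942]
 [-0.997  -0.0101 -0.0763]
 [-0.0381 -0.797   0.6028]]
```

View pics/z6.png

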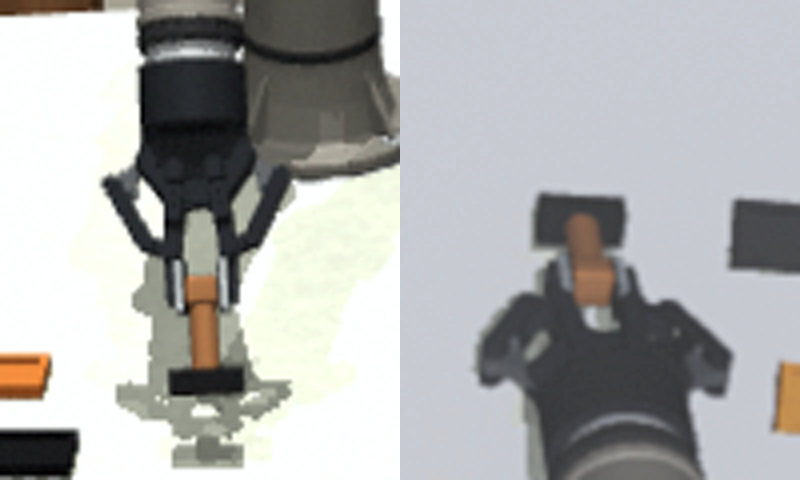

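Run:
```python
from h import *
s=sense();print(s["joint_positions"])
a=dict(np.load('pics/s3.npz'));b=dict(np.load('pics/t3.npz'))
# base-end black: bottom-face centre; scene base (206,382)/4+(190,130); top base (182,222)/4+(290,150)
print(tri(a,(190+206/4,130+381/4),b,(290+182/4,150+222/4)))
print('knob',tri(a,(190+201/4,130+290/4),b,(290+194/4,150+284/4)))
```

```text
[ 0.0762  0.016   0.2642  2.4748 -1.4318  0.1986  0.054 ]
(array([ 0.489 , -0.1121,  0.0606]), np.float64(0.0010283167139562032))
knob (array([ 0.4504, -0.1116,  0.111 ]), np.float64(0.0014061302956805061))
```

Joints 5 and 6 are on their lower limits here, and the tilt stopped at 37°. I'll move out to x≈0.60 to free the wrist.

```bash
python3 -m handwheel '{"travel":[[0,0,0.05],[0.05,0,0.08],[0.1,0,0.08],[0.15,0,0.08],[0.15,0,0.08],[0.15,0,0.08],[0.15,0,0.08]],"rotation":[[0,0,0],[0,0,0],[0,0,0],[0,0,0],[0,0,0],[0,0,0],[0,0,0]],"claw":[-1,-1,-1,-1,-1,-1,-1]}'
python3 - <<'E'
from h import *
th=np.radians(42)
j=np.array([np.sin(np.radians(6)),np.cos(np.radians(6)),0]); x=np.array([j[1],-j[0],0])
plan((.60,-.11,.05),j,x*np.sin(th)-np.array([0,0,np.cos(th)])); print(sense()["joint_positions"])
E
```

```text
clock: 8.15
eef_pos: [0.6019, -0.108, 0.1403]
orientation: [0.291, -0.337, 0.649, -0.617]
wrist_force: [-0.5, -0.2, -1.5]
opening: 0.0229
travel [-0.0024 -0.0026 -0.1128] rot [-0.0307 -0.0539 -0.0247] | eef [ 0.6019 -0.108   0.1403] F [-0.5124 -0.1518 -1.4898] open 0.0229 t 8.15
[ 0.0748  0.1121  0.17    2.1481 -0.5617  0.2862 -0.9225]
```

```bash
python3 -m handwheel '{"travel":[[-0.002,-0.002,-0.03],[-0.002,-0.002,-0.06],[-0.002,-0.002,-0.09],[-0.002,-0.002,-0.113],[-0.002,-0.002,-0.113],[-0.002,-0.002,-0.113]],"rotation":[[-0.03,-0.04,-0.025],[-0.03,-0.04,-0.025],[-0.03,-0.04,-0.025],[-0.03,-0.04,-0.025],[-0.03,-0.04,-0.025],[-0.03,-0.04,-0.025]],"claw":[-1,-1,-1,-1,-1,-1]}'
python3 - <<'E'
from h import *
s=sense();R=Ro.from_quat(s["orientation"]).as_matrix();print(s["joint_positions"],s["eef_pos"],R)
E
```

```text
clock: 8.75
eef_pos: [0.6027, -0.1127, 0.0778]
orientation: [0.291, -0.33, 0.667, -0.602]
wrist_force: [-0.2, -0.9, 0.5]
opening: 0.023
[-0.2905  0.2455  0.5558  2.2397 -1.4385  0.1987 -0.1045] [ 0.6027 -0.1127  0.0778] [[-0.1065  0.6102  0.7851]
 [-0.9943 -0.0588 -0.0891]
 [-0.0082 -0.7901  0.613 ]]
```

Tilting outward runs into joint 6. Tilting inward (knob away from the robot) leaves more range, so I'll bring the tool upright first.

Run:
```python
from h import *
j=np.array([np.sin(np.radians(6)),np.cos(np.radians(6)),0])
plan((.48,-.12,.15),j)
```

```text
travel [-0.1534 -0.0092  0.0902] rot [0.0412 0.438  0.0031] | eef [ 0.6027 -0.1127  0.0778] F [-0.2024 -0.8788  0.5261] open 0.023 t 8.75
```

```bash
python3 -m handwheel '{"travel":[[0,0,0.05],[-0.03,0,0.09],[-0.08,-0.005,0.09],[-0.12,-0.009,0.09],[-0.153,-0.009,0.09],[-0.153,-0.009,0.09],[-0.153,-0.009,0.09],[-0.153,-0.009,0.09]],"rotation":[[0,0.05,0],[0.01,0.14,0],[0.02,0.24,0],[0.03,0.34,0],[0.041,0.438,0.003],[0.041,0.438,0.003],[0.041,0.438,0.003],[0.041,0.438,0.003]],"claw":[-1,-1,-1,-1,-1,-1,-1,-1]}'
python3 - <<'E'
from h import *
th=np.radians(42)
j=np.array([np.sin(np.radians(6)),np.cos(np.radians(6)),0]); x=np.array([j[1],-j[0],0])
plan((.48,-.12,.15),j,-x*np.sin(th)-np.array([0,0,np.cos(th)])); print(sense()["joint_positions"])
E
```

```text
clock: 9.55
eef_pos: [0.485, -0.1187, 0.1519]
orientation: [0.474, -0.524, 0.525, -0.475]
wrist_force: [-0.2, 0.4, -0.3]
opening: 0.0229
travel [-0.0063 -0.0016 -0.0024] rot [ 0.0504  0.4882 -0.0027] | eef [ 0.485  -0.1187  0.1519] F [-0.1987  0.4131 -0.3241] open 0.0229 t 9.55
[-0.5946  0.3612  1.0354  1.7566 -0.3316  1.2103 -1.1403]
```

```bash
python3 -m handwheel '{"travel":[[-0.005,0,0],[-0.005,0,0],[-0.005,0,0],[-0.005,0,0],[-0.005,0,0],[-0.005,0,0],[-0.005,0,0]],"rotation":[[0.01,0.1,0],[0.02,0.2,0],[0.03,0.3,0],[0.04,0.4,0],[0.05,0.488,-0.003],[0.05,0.488,-0.003],[0.05,0.488,-0.003]],"claw":[-1,-1,-1,-1,-1,-1,-1]}'
python3 -m handwheel '{"travel":[[0,0,-0.03],[0,0,-0.06],[0,0,-0.09],[0,0,-0.12],[0,0,-0.135],[0,0,-0.135]],"rotation":[[0,0,0],[0,0,0],[0,0,0],[0,0,0],[0,0,0],[0,0,0]],"claw":[-1,-1,-1,-1,-1,-1]}'
python3 - <<'E'
from h import *
s=sense();R=Ro.from_quat(s["orientation"]).as_matrix();print(s["joint_positions"],s["eef_pos"],R)
E
```

```text
clock: 10.25
eef_pos: [0.477, -0.1206, 0.1509]
orientation: [-0.61, 0.68, -0.302, 0.272]
wrist_force: [-0.9, 0.2, 1.3]
opening: 0.023
clock: 10.85
eef_pos: [0.4765, -0.1201, 0.044]
orientation: [-0.612, 0.679, -0.303, 0.271]
wrist_force: [0.1, -0.1, -0.2]
opening: 0.023
[-0.1312  1.0171  0.6428  1.126  -0.3152  1.8566 -1.197 ] [ 0.4765 -0.1201  0.044 ] [[-0.1051 -0.6664  0.7382]
 [-0.9945  0.0688 -0.0795]
 [ 0.0022 -0.7424 -0.6699]]
```

```bash
python3 -m handwheel '{"travel":[[0,0,-0.008],[0,0,-0.014],[0,0,-0.014],[0,0,-0.014]],"rotation":[[0,0,0],[0,0,0],[0,0,0],[0,0,0]],"claw":[-1,-1,-1,-1]}'
python3 -m handwheel '{"travel":[[0,0,-0.003],[0,0,-0.003]],"rotation":[[0,0,0],[0,0,0]],"claw":[-1,-1]}'
python3 -m handwheel '{"travel":[[0,0,-0.003],[0,0,-0.003]],"rotation":[[0,0,0],[0,0,0]],"claw":[-1,-1]}'
```

```text
clock: 11.25
eef_pos: [0.4775, -0.12, 0.0318]
orientation: [-0.612, 0.679, -0.302, 0.272]
wrist_force: [0.2, -0.5, -0.5]
opening: 0.0227
clock: 11.45
eef_pos: [0.4773, -0.1199, 0.0289]
orientation: [-0.612, 0.679, -0.302, 0.272]
wrist_force: [-0.7, 0.1, 0.0]
opening: 0.0231
clock: 11.65
eef_pos: [0.4775, -0.12, 0.0281]
orientation: [-0.612, 0.679, -0.302, 0.272]
wrist_force: [0.9, -0.0, 4.7]
opening: 0.023
```

It touched at 0.028, as predicted. Opening now, then retreating straight up.

```bash
python3 -m handwheel '{"travel":[[0,0,0],[0,0,0],[0,0,0],[0,0,0],[0,0,0],[0,0,0],[0,0,0.03],[0,0,0.06]],"rotation":[[0,0,0],[0,0,0],[0,0,0],[0,0,0],[0,0,0],[0,0,0],[0,0,0],[0,0,0]],"claw":[1,1,1,1,1,1,1,1]}'
python3 - <<'E'
from h import *
j=np.array([np.sin(np.radians(6)),np.cos(np.radians(6)),0])
plan((.36,-.15,.22),j)
E
```

```text
clock: 12.45
eef_pos: [0.4766, -0.1196, 0.0746]
orientation: [-0.612, 0.679, -0.301, 0.271]
wrist_force: [0.3, -0.1, -0.3]
opening: 0.0854
travel [-0.1458 -0.038   0.1817] rot [-0.0512 -0.4885 -0.0011] | eef [ 0.4766 -0.1196  0.0746] F [ 0.2772 -0.1024 -0.2995] open 0.0854 t 12.45
```

```bash
python3 -m handwheel '{"travel":[[0,0,0.06],[-0.01,-0.03,0.12],[-0.05,-0.08,0.157],[-0.09,-0.13,0.157],[-0.096,-0.18,0.157],[-0.096,-0.2,0.157],[-0.096,-0.2,0.157]],"rotation":[[0,0,0],[-0.01,-0.1,0],[-0.02,-0.2,0],[-0.03,-0.3,0],[-0.04,-0.4,0],[-0.051,-0.488,-0.001],[-0.051,-0.488,-0.001]],"claw":[1,1,1,1,1,1,1]}'
python3 - <<'E'
from h import *
a=snap("scene","pics/s4.png");b=snap("top","pics/t4.png")
wood=lambda i:(i[...,0].astype(int)-i[...,2]>35).astype(np.uint8)
f=lambda i,u,v,w,h,k:cv2.convertScaleAbs(cv2.resize(i[v:v+h,u:u+w,::-1],None,fx=k,fy=k,interpolation=cv2.INTER_CUBIC),alpha=1.5)
cv2.imwrite('pics/z7.png',np.hstack([f(a["image"],190,190,100,90,4),f(b["image"],290,140,100,90,4)]))
for c,n,(u,v,w,h) in((a,'s',(200,180,90,100)),(b,'t',(290,140,80,100))):
    im=c["image"][v:v+h,u:u+w]
    for nm,m in(('wood',wood(im)),('blk',(im.max(-1)<70).astype(np.uint8))):
        k,l,st,ce=cv2.connectedComponentsWithStats(m)
        for i in range(1,k):
            if st[i,4]>25: q=np.argwhere(l==i)[:,::-1].astype(np.float32); print(n,nm,ce[i]+[u,v],st[i],[np.round(x,1) for x in cv2.minAreaRect(q)])
E
```

```text
clock: 13.15
eef_pos: [0.3928, -0.2841, 0.2017]
orientation: [0.467, -0.528, 0.53, -0.471]
wrist_force: [0.0, 0.2, -0.7]
opening: 0.0855
s wood [237.3252 245.935 ] [ 33  57   9  19 123] [array([37., 66.]), array([18.,  8.]), np.float64(90.0)]
s blk [238.6084 236.965 ] [ 30  53  18  10 143] [array([38.5, 57.5]), array([ 9., 17.]), np.float64(90.0)]
s blk [204.0288 243.0865] [  0  58  10  12 104] [array([ 4.5, 63.5]), array([11.,  9.]), np.float64(90.0)]
s blk [237.3902 252.8293] [33 70  9  6 41] [array([37.3, 72.9]), array([4.8, 8.1]), np.float64(82.9)]
s blk [286.2742 274.871 ] [83 90  7 10 62] [array([86. , 94.5]), array([9., 6.]), np.float64(90.0)]
t wood [338.5148 194.4793] [ 45  43   9  26 169] [array([49. , 55.5]), array([25.,  8.]), np.float64(90.0)]
t blk [337.1267 212.3067] [ 37  68  21   9 150] [array([47.1, 72. ]), array([20.4,  7.5]), np.float64(4.4)]
```

View pics/z7.png

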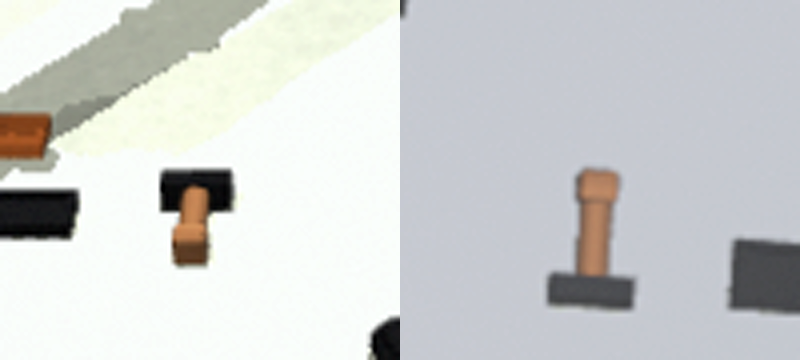

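The stamp lies flat on its side on the bare desk with the knob pointing away. In the top view the knob is at about (339.5,186) and the base at (337,212).

Run:
```python
from h import *
a=dict(np.load('pics/s4.npz'));b=dict(np.load('pics/t4.npz'))
kn=onz(b,339.4,186.4,.024); ba=onz(b,337.1,212.3,.022)
print(kn,ba,np.linalg.norm(kn-ba),'expected ~63'); print('tri knob top',tri(a,(237.6,247.8),b,(339.4,186.4)))
tip=onz(b,338.9,182,.022); foot=onz(b,336.8,216.3,.012); print('ends',tip,foot,np.linalg.norm(tip-foot))
ax=kn-ba; ax[2]=0; ax/=np.linalg.norm(ax); yaw=np.degrees(np.arctan2(ax[1],ax[0])); c=ba+ax*.032; print('yaw',yaw,'centre',c)
j=np.array([-ax[1],ax[0],0]); g=c-ax*.003
plan((g[0],g[1],.08),j)
print(sense()["joint_positions"])
```

```text
[ 0.5377 -0.1278  0.024 ] [ 0.4759 -0.1202  0.022 ] 0.062246611671339956 expected ~63
tri knob top (array([ 0.5381, -0.1272,  0.0207]), np.float64(0.0019415145567946944))
ends [ 0.5486 -0.1272  0.022 ] [ 0.467  -0.1203  0.012 ] 0.08244989947457776
yaw -6.954018910519212 centre [ 0.5077 -0.1241  0.022 ]
travel [ 0.1313  0.1947 -0.1511] rot [-0.0013  0.0021 -0.0098] | eef [ 0.3997 -0.2795  0.2009] F [0.1157 1.051  0.815 ] open 0.0855 t 13.25
[-0.1069  0.2263  0.8266  1.7003 -0.1765  1.2897 -0.9214]
```

```bash
python3 -m handwheel '{"travel":[[0.04,0.05,0],[0.08,0.1,0],[0.131,0.15,0],[0.131,0.195,0],[0.131,0.195,-0.05],[0.131,0.195,-0.1],[0.131,0.195,-0.15],[0.131,0.195,-0.15]],"rotation":[[0,0,-0.01],[0,0,-0.01],[0,0,-0.01],[0,0,-0.01],[0,0,-0.01],[0,0,-0.01],[0,0,-0.01],[0,0,-0.01]],"claw":[1,1,1,1,1,1,1,1]}'
python3 - <<'E'
from h import *
y=np.radians(-7)
plan((.505,-.1238,-.022),(-np.sin(y),np.cos(y),0))
E
```

```text
clock: 14.05
eef_pos: [0.5012, -0.1196, 0.074]
orientation: [-0.474, 0.531, -0.524, 0.467]
wrist_force: [-0.8, 0.2, 0.6]
opening: 0.0854
travel [ 0.0047 -0.0053 -0.1201] rot [-0.0012 -0.0088 -0.005 ] | eef [ 0.5012 -0.1196  0.074 ] F [-0.8258  0.2299  0.5622] open 0.0854 t 14.05
```

```bash
python3 -m handwheel '{"travel":[[0.001,-0.001,-0.03],[0.001,-0.001,-0.06],[0.001,-0.001,-0.09],[0.001,-0.001,-0.105],[0.001,-0.001,-0.105]],"rotation":[[0,0,0],[0,0,0],[0,0,0],[0,0,0],[0,0,0]],"claw":[1,1,1,1,1]}'
python3 - <<'E'
from h import *
y=np.radians(-7)
plan((.505,-.1238,-.022),(-np.sin(y),np.cos(y),0))
E
```

```text
clock: 14.55
eef_pos: [0.5062, -0.1236, -0.0045]
orientation: [-0.47, 0.529, -0.528, 0.47]
wrist_force: [-0.9, 0.3, 0.1]
opening: 0.085
travel [-0.0015 -0.0003 -0.0219] rot [-0.0001 -0.0005 -0.0031] | eef [ 0.5062 -0.1236 -0.0045] F [-0.8789  0.3351  0.1276] open 0.085 t 14.55
```

```bash
python3 -m handwheel '{"travel":[[-0.001,0,-0.01],[-0.001,0,-0.02],[-0.001,0,-0.022],[-0.001,0,-0.022],[-0.001,0,-0.022],[-0.001,0,-0.022],[-0.001,0,-0.022],[-0.001,0,-0.022]],"rotation":[[0,0,0],[0,0,0],[0,0,0],[0,0,0],[0,0,0],[0,0,0],[0,0,0],[0,0,0]],"claw":[1,1,1,-1,-1,-1,-1,-1]}'
python3 -m handwheel '{"travel":[[0,0,0],[0,0,0],[0,0,0]],"rotation":[[0,0,0],[0,0,0],[0,0,0]],"claw":[-1,-1,-1]}'
```

```text
clock: 15.35
eef_pos: [0.5056, -0.1247, -0.0208]
orientation: [0.469, -0.528, 0.53, -0.47]
wrist_force: [-0.5, 1.0, 1.7]
opening: 0.018
clock: 15.65
eef_pos: [0.5056, -0.1247, -0.0208]
orientation: [0.469, -0.528, 0.53, -0.47]
wrist_force: [-1.6, 0.2, 5.5]
opening: 0.0174
```

The opening of 17.4 mm is below the 20 mm handle and there is an upward push, so the grip is above the handle's widest line. I'll reopen, go lower and close again.

```bash
python3 -m handwheel '{"travel":[[0,0,0],[0,0,0],[0,0,0],[0,0,-0.009],[0,0,-0.009]],"rotation":[[0,0,0],[0,0,0],[0,0,0],[0,0,0],[0,0,0]],"claw":[0.0,0.0,0.0,0.0,0.0]}'
python3 -m handwheel '{"travel":[[0,0,0],[0,0,0],[0,0,0],[0,0,0],[0,0,0]],"rotation":[[0,0,0],[0,0,0],[0,0,0],[0,0,0],[0,0,0]],"claw":[-1,-1,-1,-1,-1]}'
```

```text
clock: 16.15
eef_pos: [0.5043, -0.1243, -0.0297]
orientation: [-0.469, 0.529, -0.529, 0.469]
wrist_force: [0.0, 0.2, -0.3]
opening: 0.0431
clock: 16.65
eef_pos: [0.5054, -0.1247, -0.0285]
orientation: [0.469, -0.528, 0.53, -0.47]
wrist_force: [-0.3, 0.3, 0.2]
opening: 0.0178
```

```bash
python3 -m handwheel '{"travel":[[0,0,0.01],[0,0,0.03],[0,0,0.06],[0,0,0.1],[0,0,0.15],[0,0,0.19],[0,0,0.19],[0,0,0.19]],"rotation":[[0,0,0],[0,0,0],[0,0,0],[0,0,0],[0,0,0],[0,0,0],[0,0,0],[0,0,0]],"claw":[-1,-1,-1,-1,-1,-1,-1,-1]}'
python3 - <<'E'
from h import *
a=snap("scene","pics/s5.png")
f=lambda i,u,v,w,h,k:cv2.convertScaleAbs(cv2.resize(i[v:v+h,u:u+w,::-1],None,fx=k,fy=k,interpolation=cv2.INTER_CUBIC),alpha=1.5)
cv2.imwrite('pics/z8.png',f(a["image"],190,140,100,100,5))
im=a["image"][150:250,200:280].astype(int); m=(im[...,0]-im[...,2]>35).astype(np.uint8)
k,l,st,ce=cv2.connectedComponentsWithStats(m)
for i in range(1,k):
    if st[i,4]>20: print(ce[i]+[200,150],st[i]+[200,150,0,0,0])
y=np.radians(-17.1); c=np.array([.513,.239]); plan((c[0],c[1],.14),(-np.sin(y),np.cos(y),0))
p=sense()["eef_pos"]; print(sense()["joint_positions"])
for dz in(.027,.04): print(proj(a,p+[.025,-.003,dz]))
E
```

```text
clock: 17.45
eef_pos: [0.5056, -0.1247, 0.1244]
orientation: [0.468, -0.528, 0.53, -0.47]
wrist_force: [0.6, 0.3, -1.1]
opening: 0.0177
[232.4471 202.2   ] [229 196   8  13  85]
travel [0.0104 0.4541 0.0211] rot [-0.0002  0.0005 -0.1193] | eef [ 0.5046 -0.1243  0.1231] F [-1.1465 -0.4699 -1.5137] open 0.018 t 17.5
[-0.3436  0.3626  0.7161  1.7365 -0.26    1.1389 -1.2402]
[234.0495 206.2996]
[233.7217 202.0847]
```

View pics/z8.png

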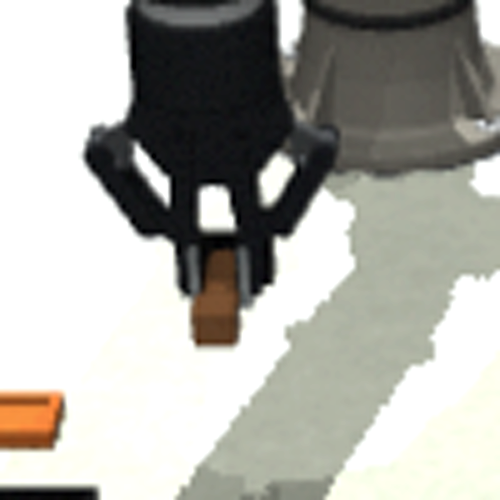

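The stamp hangs level in the jaws with its knob towards the camera, at about (217,315) in the crop. Carrying it over the case now.

```bash
python3 -m handwheel '{"travel":[[0,0.06,0.02],[0,0.12,0.02],[0,0.18,0.02],[0,0.24,0.02],[0,0.3,0.02],[0.003,0.36,0.02],[0.005,0.41,0.02],[0.007,0.455,0.02]],"rotation":[[0,0,0],[0,0,0],[0,0,-0.03],[0,0,-0.06],[0,0,-0.09],[0,0,-0.119],[0,0,-0.119],[0,0,-0.119]],"claw":[-1,-1,-1,-1,-1,-1,-1,-1]}'
python3 -m handwheel '{"travel":[[0,0,0],[0,0,0]],"rotation":[[0,0,0],[0,0,0]],"claw":[-1,-1]}'
python3 - <<'E'
from h import *
y=np.radians(-17.1); plan((.510,.240,-.02),(-np.sin(y),np.cos(y),0)); print(sense()["joint_positions"])
E
```

```text
clock: 18.3
eef_pos: [0.5088, 0.2417, 0.1372]
orientation: [0.422, -0.568, 0.568, -0.42]
wrist_force: [0.7, -1.5, -1.4]
opening: 0.0178
clock: 18.5
eef_pos: [0.5092, 0.2398, 0.1372]
orientation: [0.422, -0.568, 0.569, -0.42]
wrist_force: [-0.3, -1.0, -0.3]
opening: 0.0182
travel [ 0.001   0.0002 -0.1966] rot [ 0.0023 -0.0014 -0.0021] | eef [0.5092 0.2398 0.1372] F [-0.2752 -1.0034 -0.272 ] open 0.0182 t 18.5
[-0.9164  0.4265  0.6155  1.5915 -0.2555  1.2092 -2.1176]
```

```bash
python3 -m handwheel '{"travel":[[0.001,0,-0.04],[0.001,0,-0.08],[0.001,0,-0.12],[0.001,0,-0.14],[0.001,0,-0.155],[0.001,0,-0.17],[0.001,0,-0.17]],"rotation":[[0,0,0],[0,0,0],[0,0,0],[0,0,0],[0,0,0],[0,0,0],[0,0,0]],"claw":[-1,-1,-1,-1,-1,-1,-1]}'
python3 -m handwheel '{"travel":[[0,0,-0.01],[0,0,-0.02],[0,0,-0.023],[0,0,-0.023]],"rotation":[[0,0,0],[0,0,0],[0,0,0],[0,0,0]],"claw":[-1,-1,-1,-1]}'
```

```text
clock: 19.2
eef_pos: [0.5106, 0.238, 0.002]
orientation: [0.421, -0.569, 0.569, -0.419]
wrist_force: [0.2, -0.5, -0.3]
opening: 0.0179
clock: 19.6
eef_pos: [0.5114, 0.2393, -0.0153]
orientation: [0.42, -0.568, 0.569, -0.42]
wrist_force: [1.3, -0.5, -1.2]
opening: 0.0181
```

```bash
python3 -m handwheel '{"travel":[[0,0,-0.005],[0,0,-0.008],[0,0,-0.008]],"rotation":[[0,0,0],[0,0,0],[0,0,0]],"claw":[-1,-1,-1]}'
python3 -m handwheel '{"travel":[[0,0,-0.002],[0,0,-0.002]],"rotation":[[0,0,0],[0,0,0]],"claw":[-1,-1]}'
```

```text
clock: 19.9
eef_pos: [0.5114, 0.2393, -0.0216]
orientation: [0.42, -0.568, 0.569, -0.42]
wrist_force: [0.1, -0.2, -0.9]
opening: 0.0185
clock: 20.1
eef_pos: [0.5116, 0.2393, -0.0231]
orientation: [0.42, -0.568, 0.569, -0.42]
wrist_force: [-0.3, -0.4, -2.0]
opening: 0.0178
```

```bash
python3 -m handwheel '{"travel":[[0,0,-0.001],[0,0,-0.001],[0,0,-0.001]],"rotation":[[0,0,0],[0,0,0],[0,0,0]],"claw":[-1,-1,-1]}'
python3 -m handwheel '{"travel":[[0,0,0],[0,0,0],[0,0,0],[0,0,0],[0,0,0.03],[0,0,0.07],[0,0,0.12],[0,0,0.17]],"rotation":[[0,0,0],[0,0,0],[0,0,0],[0,0,0],[0,0,0],[0,0,0],[0,0,0],[0,0,0]],"claw":[0,0,0,0,0,0,0,0]}'
python3 -m handwheel '{"travel":[[-0.04,-0.03,0.06],[-0.08,-0.09,0.1],[-0.1,-0.15,0.1],[-0.1,-0.2,0.1],[-0.1,-0.25,0.1],[-0.1,-0.25,0.1]],"rotation":[[0,0,0],[0,0,0],[0,0,0],[0,0,0],[0,0,0],[0,0,0]],"claw":[-1,-1,-1,-1,-1,-1]}'
python3 - <<'E'
from h import *
a=snap("scene","pics/s6.png");b=snap("top","pics/t6.png")
f=lambda i,u,v,w,h,k:cv2.convertScaleAbs(cv2.resize(i[v:v+h,u:u+w,::-1],None,fx=k,fy=k,interpolation=cv2.INTER_CUBIC),alpha=1.5)
cv2.imwrite('pics/z9.png',f(b["image"],130,125,110,120,5))
im=b["image"].astype(int)[160:235,145:225]; m=(im[...,0]-im[...,2]>30).astype(np.uint8)
k,l,st,ce=cv2.connectedComponentsWithStats(m)
y=np.radians(-17.1); X=np.array([np.cos(y),np.sin(y)]);Y=np.array([-X[1],X[0]]); C=np.array([.513,.239])
for i in range(1,k):
    if st[i,4]>20:
        q=np.argwhere(l==i)[:,::-1].astype(np.float32)+[145,160]
        W=np.array([onz(b,*t,.026)[:2] for t in q])-C
        print(ce[i]+[145,160],st[i],'own x',(W@X).min(),(W@X).max(),'own y',(W@Y).min(),(W@Y).max(), 'far-end/near-end y', [(W@Y)[np.argsort(W@X)[s]].mean() for s in(slice(0,25),slice(-25,None))])
# lid free-edge corners measured before -> lid point
L=np.array([.5986,.1548,.1487]);M=np.array([.6336,.2706,.1474]);mid=(L+M)/2; d=mid[:2]-C; print('lid edge own',d@X,d@Y,mid[2])
print(sense()["joint_positions"],sense()["eef_pos"])
E
```

```text
clock: 20.4
eef_pos: [0.5119, 0.2394, -0.0235]
orientation: [0.42, -0.568, 0.569, -0.421]
wrist_force: [0.5, 0.2, 1.6]
opening: 0.0179
clock: 21.2
eef_pos: [0.5112, 0.239, 0.1133]
orientation: [0.42, -0.568, 0.569, -0.42]
wrist_force: [1.0, 1.1, 0.0]
opening: 0.0428
clock: 21.8
eef_pos: [0.4313, 0.0312, 0.1932]
orientation: [0.416, -0.57, 0.572, -0.417]
wrist_force: [-0.3, -0.3, -0.1]
opening: -0.0001
[188.445  196.0157] [ 37  24  14  26 191] own x -0.02037537010405843 0.04150561677596971 own y -0.012980500316624956 0.008376182320223186 far-end/near-end y [np.float64(-0.0028344961346508553), np.float64(-0.0022077425022261595)]
lid edge own 0.1062755203793175 0.005178201242254495 0.14805000000000001
[-0.842   0.0772  0.7688  1.8429 -0.0576  1.2412 -1.9295] [0.4317 0.0379 0.1926]
```

The stamp is lying flat and aligned: its wooden part spans own x -20 to +41 mm, inside the ±51 mm walls. Next I'll take the shut fingers round behind the lid.

```bash
python3 -m handwheel '{"travel":[[0.05,0,0.02],[0.1,0.03,0.02],[0.15,0.06,0.02],[0.2,0.1,0.02],[0.25,0.14,0.02],[0.3,0.18,0.02],[0.307,0.19,0.02],[0.307,0.19,0.02]],"rotation":[[0,0,0],[0,0,0],[0,0,0],[0,0,0],[0,0,0],[0,0,0],[0,0,0],[0,0,0]],"claw":[-1,-1,-1,-1,-1,-1,-1,-1]}'
python3 - <<'E'
from h import *
y=np.radians(-17.1); J=(-np.sin(y),np.cos(y),0); X=np.array([np.cos(y),np.sin(y)]); C=np.array([.513,.239])
p=C+.170*X; plan((p[0],p[1],.085),J); print(p,sense()["joint_positions"])
E
```

```text
clock: 22.7
eef_pos: [0.6772, 0.1971, 0.2042]
orientation: [-0.423, 0.568, -0.567, 0.422]
wrist_force: [-0.5, -0.4, -0.2]
opening: 0.0003
travel [-0.0022 -0.0101 -0.149 ] rot [ 0.     -0.0017 -0.0054] | eef [0.6772 0.1971 0.2042] F [-0.4751 -0.3945 -0.2023] open 0.0003 t 22.7
[0.6755 0.189 ] [-0.6295  0.7198  0.6908  0.9957 -0.4336  1.556  -1.9265]
```

```bash
python3 -m handwheel '{"travel":[[-0.002,-0.006,-0.04],[-0.002,-0.006,-0.08],[-0.002,-0.006,-0.12],[-0.002,-0.006,-0.149],[-0.002,-0.006,-0.149],[-0.002,-0.006,-0.149]],"rotation":[[0,0,0],[0,0,0],[0,0,0],[0,0,0],[0,0,0],[0,0,0]],"claw":[-1,-1,-1,-1,-1,-1]}'
python3 - <<'E'
from h import *
y=np.radians(-17.1); J=(-np.sin(y),np.cos(y),0); X=np.array([np.cos(y),np.sin(y)]); C=np.array([.513,.239])
p0=sense()["eef_pos"]
for t,r in((115,.08),(105,.085),(90,.09),(75,.092),(60,.095),(45,.098),(30,.1),(20,.103),(10,.105),(5,.107)):
    q=np.radians(t); ox=.056-r*np.cos(q)*1+.005*np.sin(q)+.011 if t<=90 else .056+.118*np.cos(np.pi-q)+.005+.011
    z=.0425+r*np.sin(q)+.005*np.cos(q) if t<=90 else .12+.0008*(115-t)
    p=np.r_[C+X*ox,z-.027]; print(t,p,np.round((p-p0)/.8,3))
plan(p0,J)
E
```

```text
clock: 23.3
eef_pos: [0.6751, 0.1869, 0.0895]
orientation: [0.42, -0.568, 0.569, -0.421]
wrist_force: [0.2, 1.0, 0.1]
opening: -0.0002
115 [0.6295 0.2032 0.093 ] [-0.057  0.02   0.004]
105 [0.611  0.2088 0.101 ] [-0.08   0.027  0.014]
90 [0.5818 0.2178 0.1055] [-0.117  0.039  0.02 ]
75 [0.5589 0.2249 0.1057] [-0.145  0.047  0.02 ]
60 [0.5358 0.232  0.1003] [-0.174  0.056  0.013]
45 [0.5142 0.2386 0.0883] [-0.201  0.065 -0.001]
30 [0.4967 0.244  0.0698] [-0.223  0.071 -0.025]
20 [0.4862 0.2473 0.0554] [-0.236  0.075 -0.043]
10 [0.479  0.2494 0.0387] [-0.245  0.078 -0.064]
5 [0.4756 0.2505 0.0298] [-0.249  0.079 -0.075]
travel [0. 0. 0.] rot [ 0.0002  0.0007 -0.0006] | eef [0.6751 0.1869 0.0895] F [0.1688 1.0234 0.1418] open -0.0002 t 23.3
```

```bash
python3 -m handwheel '{"travel":[[-0.03,0.01,0.002],[-0.057,0.02,0.004],[-0.08,0.027,0.014],[-0.1,0.033,0.018],[-0.117,0.039,0.02],[-0.131,0.043,0.02],[-0.145,0.047,0.02],[-0.145,0.047,0.02]],"rotation":[[0,0,0],[0,0,0],[0,0,0],[0,0,0],[0,0,0],[0,0,0],[0,0,0],[0,0,0]],"claw":[-1,-1,-1,-1,-1,-1,-1,-1]}'
python3 - <<'E'
from h import *
a=snap("scene","pics/s7.png")
cv2.imwrite('pics/z10.png',cv2.convertScaleAbs(cv2.resize(a["image"][130:290,300:440,::-1],None,fx=4,fy=3.7,interpolation=cv2.INTER_CUBIC),alpha=1.4))
s=sense();print(s["eef_pos"],s["wrist_force"],s["joint_positions"])
d=np.abs(a["image"].astype(int)-np.load('pics/s6.npz')["image"]).sum(-1)[200:250,340:400]
print((d>60).sum())
E
```

```text
clock: 24.1
eef_pos: [0.5585, 0.2255, 0.1059]
orientation: [-0.42, 0.568, -0.568, 0.421]
wrist_force: [-0.0, -0.0, -0.2]
opening: 0.0002
[0.5592 0.2248 0.1056] [ 0.9338  0.2837 -0.8031] [-0.8847  0.5592  0.7138  1.5248 -0.382   1.1993 -1.9749]
1031
```

```bash
python3 -m handwheel '{"travel":[[-0.014,0.005,-0.003],[-0.029,0.009,-0.007],[-0.043,0.014,-0.014],[-0.056,0.018,-0.021],[-0.067,0.021,-0.033],[-0.078,0.024,-0.045],[-0.091,0.028,-0.063],[-0.1,0.031,-0.08]],"rotation":[[0,0,0],[0,0,0],[0,0,0],[0,0,0],[0,0,0],[0,0,0],[0,0,0],[0,0,0]],"claw":[-1,-1,-1,-1,-1,-1,-1,-1]}'
python3 - <<'E'
from h import *
b=snap("top","pics/t8.png"); a=snap("scene","pics/s8.png")
im=np.vstack([cv2.resize(c["image"][v:v+75,u:u+110,::-1],None,fx=5,fy=4,interpolation=cv2.INTER_CUBIC) for c,u,v in((b,130,165),(a,320,185))])
cv2.imwrite('pics/z11.png',cv2.convertScaleAbs(im,alpha=1.5))
s=sense();print(s["eef_pos"],s["wrist_force"])
# is wood still visible in the case?
for c,(u,v,w,h) in((b,(145,160,80,75)),(a,(330,190,80,80))):
    i=c["image"].astype(int)[v:v+h,u:u+w]; print((i[...,0]-i[...,2]>30).sum())
E
```

```text
clock: 24.95
eef_pos: [0.479, 0.249, 0.0405]
orientation: [0.42, -0.568, 0.569, -0.42]
wrist_force: [-0.2, -0.8, -0.2]
opening: -0.0006
[0.4763 0.2489 0.0389] [-0.3617 -0.0311  0.3124]
0
0
```

The lid now hides the stamp. Next I'll press down in small steps and watch the force.

```bash
python3 -m handwheel '{"travel":[[-0.006,0.002,-0.006],[-0.008,0.0025,-0.01],[-0.008,0.0025,-0.012],[-0.008,0.0025,-0.012]],"rotation":[[0,0,0],[0,0,0],[0,0,0],[0,0,0]],"claw":[-1,-1,-1,-1]}'
python3 -m handwheel '{"travel":[[0,0,-0.004],[0,0,-0.004]],"rotation":[[0,0,0],[0,0,0]],"claw":[-1,-1]}'
python3 -m handwheel '{"travel":[[0,0,-0.004],[0,0,-0.004]],"rotation":[[0,0,0],[0,0,0]],"claw":[-1,-1]}'
```

```text
clock: 25.45
eef_pos: [0.4735, 0.2509, 0.0315]
orientation: [0.42, -0.568, 0.569, -0.421]
wrist_force: [-0.1, 0.1, 0.7]
opening: 0.0002
clock: 25.65
eef_pos: [0.4736, 0.2509, 0.0282]
orientation: [0.42, -0.568, 0.569, -0.421]
wrist_force: [0.2, -1.1, -0.4]
opening: 0.0001
clock: 25.85
eef_pos: [0.4736, 0.2511, 0.0265]
orientation: [0.42, -0.569, 0.569, -0.421]
wrist_force: [-2.3, -1.6, 9.5]
opening: -0.0
```

```bash
python3 -m handwheel '{"travel":[[0,0,-0.003],[0,0,-0.003]],"rotation":[[0,0,0],[0,0,0]],"claw":[-1,-1]}'
python3 -m handwheel '{"travel":[[0,0,-0.003],[0,0,-0.003]],"rotation":[[0,0,0],[0,0,0]],"claw":[-1,-1]}'
```

```text
clock: 26.05
eef_pos: [0.4732, 0.2511, 0.0234]
orientation: [0.42, -0.569, 0.569, -0.421]
wrist_force: [-1.7, -0.3, 4.8]
opening: -0.0001
clock: 26.25
eef_pos: [0.473, 0.2511, 0.0201]
orientation: [0.42, -0.568, 0.569, -0.42]
wrist_force: [-0.1, 0.6, 0.6]
opening: -0.0003
```

The force peaked and then collapsed, which is the snap. I'll feel for the hard stop.

```bash
python3 -m handwheel '{"travel":[[0,0,-0.002],[0,0,-0.002]],"rotation":[[0,0,0],[0,0,0]],"claw":[-1,-1]}'
python3 -m handwheel '{"travel":[[0,0,-0.002],[0,0,-0.002]],"rotation":[[0,0,0],[0,0,0]],"claw":[-1,-1]}'
```

```text
clock: 26.45
eef_pos: [0.4733, 0.2507, 0.0182]
orientation: [0.42, -0.568, 0.569, -0.42]
wrist_force: [-0.2, 0.6, 0.1]
opening: 0.0001
clock: 26.65
eef_pos: [0.4735, 0.2508, 0.0177]
orientation: [0.42, -0.568, 0.569, -0.421]
wrist_force: [-2.0, -1.0, 5.7]
opening: 0.0003
```

```bash
python3 -m handwheel '{"travel":[[0,0,-0.003],[0,0,-0.003],[0,0,-0.003]],"rotation":[[0,0,0],[0,0,0],[0,0,0]],"claw":[-1,-1,-1]}'
python3 -m handwheel '{"travel":[[0,0,-0.003],[0,0,-0.003],[0,0,-0.003]],"rotation":[[0,0,0],[0,0,0],[0,0,0]],"claw":[-1,-1,-1]}'
```

```text
clock: 26.95
eef_pos: [0.4736, 0.2509, 0.0172]
orientation: [-0.42, 0.569, -0.569, 0.421]
wrist_force: [-5.7, -1.6, 17.1]
opening: 0.0001
clock: 27.25
eef_pos: [0.4736, 0.251, 0.0168]
orientation: [-0.419, 0.569, -0.568, 0.421]
wrist_force: [-9.9, -3.9, 31.4]
opening: -0.0002
```

That is the hard stop, 9 mm below first catch contact, as expected for 0.09 rad at about 100 mm. I'll retreat and look.

```bash
python3 -m handwheel '{"travel":[[0,0,0.03],[0,0,0.09],[0,0,0.15],[-0.03,-0.05,0.2],[-0.06,-0.1,0.2],[-0.06,-0.16,0.2],[-0.06,-0.22,0.2],[-0.06,-0.28,0.2]],"rotation":[[0,0,0],[0,0,0],[0,0,0],[0,0,0],[0,0,0],[0,0,0],[0,0,0],[0,0,0]],"claw":[-1,-1,-1,-1,-1,-1,-1,-1]}'
python3 -m handwheel '{"travel":[[0,0,0],[0,0,0],[0,0,0],[0,0,0],[0,0,0],[0,0,0],[0,0,0]],"rotation":[[0,0,0],[0,0,0],[0,0,0],[0,0,0],[0,0,0],[0,0,0],[0,0,0]],"claw":[-1,-1,-1,-1,-1,-1,-1]}'
python3 - <<'E'
from h import *
b=snap("top","pics/t9.png"); a=snap("scene","pics/s9.png")
A=cv2.resize(b["image"][140:250,130:240,::-1],(400,400),interpolation=cv2.INTER_CUBIC);B=cv2.resize(a["image"][190:290,320:420,::-1],(400,400),interpolation=cv2.INTER_CUBIC)
cv2.imwrite('pics/z12.png',cv2.convertScaleAbs(np.hstack([A,B]),alpha=1.5))
a0=np.load('pics/s0.npz')["image"].astype(int);b0=np.load('pics/t0.npz')["image"].astype(int)
for n,c,o,(u,v,w,h) in(('mouse t',b,b0,(255,98,40,58)),('phone t',b,b0,(88,165,46,78)),('cup t',b,b0,(455,155,50,40)),('mouse s',a,a0,(278,262,45,42)),('phone s',a,a0,(402,212,58,40)),('cup s',a,a0,(92,232,40,45))):
    print(n,(np.abs(c["image"].astype(int)-o).sum(-1)[v:v+h,u:u+w]>60).sum())
y=np.radians(-17.1); X=np.array([np.cos(y),np.sin(y)]);Y=np.array([-X[1],X[0]]); C=np.array([.513,.239])
for ox in(.056,-.062):
    for oy in(.061,-.061):
        for z in(.0475,.058): print(ox,oy,z,proj(a,np.r_[C+X*ox+Y*oy,z]))
E
```

```text
clock: 28.05
eef_pos: [0.425, 0.0252, 0.1724]
orientation: [0.419, -0.568, 0.569, -0.421]
wrist_force: [0.7, 0.8, 0.4]
opening: 0.0001
clock: 28.75
eef_pos: [0.4253, 0.0273, 0.1722]
orientation: [0.42, -0.568, 0.569, -0.421]
wrist_force: [-0.6, 0.7, -0.2]
opening: 0.0002
mouse t 0
phone t 0
cup t 0
mouse s 0
phone s 0
cup s 0
0.056 0.061 0.0475 [389.1059 239.4099]
0.056 0.061 0.058 [389.5046 236.2479]
0.056 -0.061 0.0475 [343.63   234.6482]
0.056 -0.061 0.058 [343.8332 231.5155]
-0.062 0.061 0.0475 [390.18   215.4085]
-0.062 0.061 0.058 [390.5566 212.3596]
-0.062 -0.061 0.0475 [347.6237 211.3015]
-0.062 -0.061 0.058 [347.8292 208.2809]
```

View pics/z12.png

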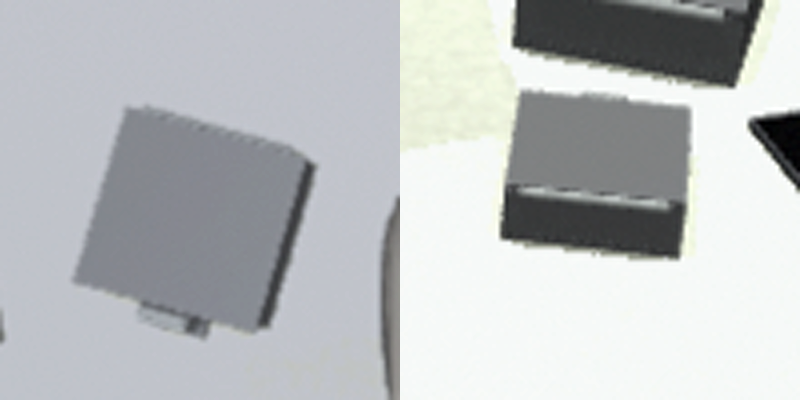

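The lid is shut. Its free-edge corners are at about (350,213) and (392.5,216) in the scene view. That fits the predicted shut rows (211 and 215) and not the resting-on-catch rows (208 and 212). Handing in.

```bash
python3 -c "
from bench import close_job; print(close_job())"
```

```text
the job is handed in; nothing more can be done
None
```

The job is done and handed in at about 29 s on the clock. The stamp lies flat in the case, and the lid is shut and caught.

**What I did:**
- **Laying down:** I lifted the stamp by its knob straight out of the stand. I leaned it 42° on its base edge on the bare desk and let go, and a picture showed it lying flat.
- **Into the case:** I took it again across the handle and laid it level in the case, handle along x.
- **Lid:** I folded the lid over and pressed its front edge. The force rose to about 9.5 N and fell to about 0 as it snapped. I then pushed to the hard stop, 9 mm below the first catch contact, with about 33 N at most.

**Last checks:**
- The lid's free edge sits within about 2 px of the fully shut position, not at the height of resting on the catch.
- The mouse, phone and cup are unchanged in both cameras.
- The gripper is clear of everything.

**What failed or disagreed:**
- **First grasp:** it closed above the knob without moving the stamp. The real fingertips sit about 27 mm behind the reported TCP; I allowed for that in the later moves.
- **First tilt direction:** tilting outward ran into joints 5 and 6, so I tilted the other way.
- **Handle opening:** it read about 18 mm on the 20 mm handle, and I never explained it. The first grip there also seemed too high, so I reopened and went lower. The hold was steady.

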